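# Slide the tall syrup bottle back into its bay on the sweets stall

### The job

The tall brown syrup bottle with the amber cap has been left out on the counter of the sweets stall. With your fingertips low on its body, below the label, gently slide it upright across the counter into its own empty bay of the steel bottle stand, the one with the amber card, until it stands against the back plate. Never grip, lift or rock it or touch it from the label upwards, and leave the other bottles, the tea glass and the stack of take-away boxes as they are.

Things in the scene. Friction and masses are not known exactly. Their poses are not given: they have to be found in the camera images.
- bottle: The bottle to slide: brown, cream label, amber cap. Round, 68 mm across up to 190 mm, then a 32 mm neck; 290 mm tall, about 0.75 kg, centre of mass near 100 mm up. Origin: centre of its underside, on the counter (z = 0); z up. Friction on the counter about 0.6: pushed above 45 mm it rocks. With fingers straight down the gripper's body meets it before the tips do: lean them into the push.
- bottle_top: Upper part of the same bottle, rigid with it: all that is higher than 90 mm (label, shoulder, neck, cap). Not to be touched. Same origin and axes as the bottle.
- rack: Fixed steel bottle stand without a floor: back plate 50 mm high, 297 mm wide along y; four dividers 40 mm high, 3 mm thick, making three bays 98 mm apart (95 mm clear). Origin: on the counter, centre of the middle bay; x points into the bays (to the robot's left, roughly). Back plate's face at x = +35 mm, dividers' front ends at x = -58 mm, bay middles at y = -98, 0, +98 mm.
- tag: Amber price card, 50 x 34 mm, above the back plate behind the empty bay (other bays have white ones). Its origin is not at the card but on the counter at the empty bay's centre, where the bottle's centre must come (1 mm then remains to the back plate). Axes as the stand's, x into the bay; the card is 36 mm ahead and 54 to 88 mm up.
- oil: Green glass bottle, 64 mm in diameter and 270 mm tall, standing in one of the other bays. Origin: centre of its underside. Leave alone.
- lemon: Yellow bottle with a green cap, 60 mm in diameter and 240 mm tall, standing in one of the other bays. Origin: centre of its underside. Leave alone.
- glass: Small waisted tea glass, 58 mm across the rim, 85 mm tall, standing on the counter beyond the stand's far end. Origin: centre of its underside. Leave alone.
- boxes: Stack of clear take-away boxes, 115 x 95 mm and 86 mm high, standing on the counter behind the stand's back plate. Origin: centre of its underside. Leave alone.

How it is judged:
At the end, for the whole second after the job is handed in: The brown bottle stands upright and at rest in the bay with the amber card, its centre within 9 mm of the bay's centre point lengthwise (10 mm from the back plate at most) and 16 mm sideways; the other bottles, glass and boxes stand upright within 15 mm of where they were (x of bottle in the frame of tag between -0.009 and 0.006 m and y of bottle in the frame of tag between -0.016 and 0.016 m and angle between each of bottle, oil, lemon, glass, boxes's own z axis and vertical below 0.05 rad and height (world z) of bottle below 0.003 m and linear speed of bottle below 0.02 m/s and distance of each of oil, lemon, glass, boxes from where it was at the start of the episode below 0.015 m); the robot touches nothing.
It fails at once if the bottle was rocked or tipped (more than 0.15 rad from upright) (angle between bottle's own z axis and vertical above 0.15 rad).
It fails at once if the bottle was lifted off the counter (more than 8 mm) (height (world z) of bottle above 0.008 m).
It fails at once if the robot touched the upper part of the bottle, more than 90 mm up (contact force between any of the arm, the fingers and bottle_top above 0.5 N).
It fails at once if the bottle was gripped or rammed (more than 35 N between fingers and bottle) (contact force between the fingers and bottle above 35 N).
It fails at once if another bottle, the glass or the boxes were moved more than 20 mm or tipped (distance of any of oil, lemon, glass, boxes from where it was at the start of the episode above 0.02 m or angle between any of oil, lemon's own z axis and vertical above 0.2 rad or angle between any of glass, boxes's own z axis and vertical above 0.3 rad).
It also fails if it takes over 61 s, if anything falls off the work surface, if the arm or the gripper's body presses on something with over 40 N, if the wrist force passes 120 N, or if a joint passes its speed limit or range.

### The arm

A 7-joint arm with a two-finger parallel gripper is mounted at the origin on the work surface. World frame = base frame: x ahead of the robot, y to its left, z up, the work surface at z = 0. Lengths are in m, angles in rad, forces in N, time in s.
With the tool pointing down it reaches from about 0.4 to 0.85 m from the base axis. Payload 4.5 kg.
Tool frame: the origin (TCP) lies on the centre line of the jaws, within the pads' length; the fingertips stand 14 mm ahead of it and the grasp point (between the pads) lies 5 mm behind it; z points along the fingers, y is the direction in which the jaws open and shut (so a half turn about z gives the same grasp; the last joint's range is limited). The gripper opens to 85 mm and grips with 20 to 120 N. Pads are 22 mm wide; open, the fingers measure 114 mm over their backs; the gripper's body (76 mm by 85 mm) begins 54 mm behind the grasp point. The pads swing forward as they close: fully open they stand 13 mm farther back than shut.
Start: joints at [1.291, 0.689, -0.195, 1.565, 0.157, 0.902, -0.215], TCP at [0.193, -0.594, 0.245] pointing down, gripper open.
Joint ranges: [-3.01, 3.01], [-0.46, 2.08], [-1.47, 1.51], [0.13, 2.56], [-1, 4.14], [0.04, 2.09], [-2.66, 2.66]. Speed limits (rad/s): [2.57, 2.57, 3.14, 3.14, 3.14, 3.14, 3.14].

### API

Orientations are given as a unit quaternion [w, x, y, z].
In Python, from cell import bot gives the robot as it stands.
- The arm moves only by the shell command python3 -m creep 'ROWS'. ROWS is JSON, a list of rows, each a list of 7 numbers: the shift along the tool's x, y, z in mm, then the turn, a rotation vector about the tool's x, y, z in degrees, then the finger opening in mm, from 0 to 85.4. In form: [[dx, dy, dz, rx, ry, rz, gripper], ...]. A call has 1 to 12 rows; each row is the pose to reach, as a shift and turn from the pose commanded when the call began, along the tool's axes at that moment; what a row does not reach only later rows make up. A row lasts 1/12 s, in which the tool goes at most 41.7 mm and 7.16 degrees, less where a joint would pass 70% of its speed; a pose out of reach is approached as far as the arm can. A call with a gripper value outside its range is refused whole. The fingers move at their own pace and stop on an object; the grip force is fixed at half the most. Time passes only in rows, so rows that repeat a pose let the fingers close. It gives the time, the measured TCP pose, the force and the opening at its end, in the units of the state.
- bot.get_state(): the state, without advancing time (a new reading comes with each control period).
- bot.get_image(name): name is "scene" or "top"; returns the picture (400x640x3 uint8, blue, green, red); there is no depth.
- bot.camera_info(name): a dict with "vertical_fov" (degrees; the focal length in pixels is half the picture's height over the tangent of half this angle, whatever the lens; pixels are square), "cx", "cy" (the principal point, pixels), "eye" and "orientation" of the camera in the world. Camera axes: x right, y down, z forward; pixel columns grow to the right and rows downward; lengths in m; the calibration is good to about 2 mm. A picture is of the moment at which its call begins. camera_info takes no time and is no camera call.
- bot.sign_off(): hands the job in, once; it reports no verdict.
The state is a dict: "t": time; "q": joint angles; "dq": joint speeds; "joint_efforts": joint torques, N m; "tcp_pos": TCP position; "tool_rot": TCP orientation; "wrist_force": force on the tool from outside, world axes, zero at the start; "torque": the same for the moment, N m; "opening": finger opening in m.
Only numpy, scipy, OpenCV 4.12 (cv2) and the standard library are available. Lean on these libraries where they do the work, as an engineer would, in place of code of your own. Each camera call takes 0.05 s, during which the arm holds its last target.

## Working session

There is one attempt and no reset: what is moved stays moved. The work goes in short steps, Python scripts to look and compute and a shell command to move; the robot and the scene stay as the last step left them, time stands still between calls to the robot, and variables do not carry over. Pictures are saved under pics/ and viewed, and the job is handed in when it is done.

```bash
ls; mkdir -p pics; python3 - <<'E'
from cell import bot
import cv2
s=bot.get_state(); print({k:s[k] for k in("t","tcp_pos","tool_rot","wrist_force","opening")})
for n in("scene","top"):
    print(n,bot.camera_info(n)); cv2.imwrite(f"pics/{n}0.png",bot.get_image(n))
E
```

```text
pics
{'t': 0.0, 'tcp_pos': array([ 0.19267895, -0.59387908,  0.24446059]), 'tool_rot': array([-9.22943163e-04,  9.87707006e-01,  1.56313708e-01, -2.07319315e-04]), 'wrist_force': array([-0.55929055,  0.60733391,  0.23010041]), 'opening': 0.08551910997739881}
scene {'vertical_fov': 46.66365467995526, 'cx': 310.66402019215684, 'cy': 197.91577964515673, 'eye': array([ 0.96254125, -0.52701004,  0.51604532]), 'orientation': array([-0.45043151,  0.85841145,  0.22149703, -0.10573698])}
top {'vertical_fov': 45.083063005499596, 'cx': 325.116177694586, 'cy': 199.02270657267465, 'eye': array([0.5373805 , 0.09963907, 0.83563693]), 'orientation': array([-0.03801072,  0.70845887, -0.70289083,  0.05084979])}
```

View pics/scene0.png

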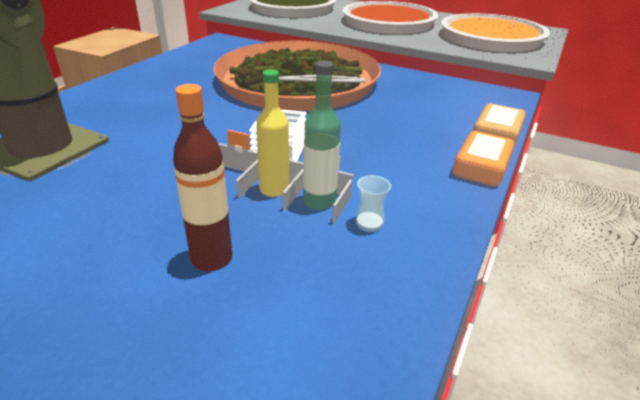

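View pics/top0.png

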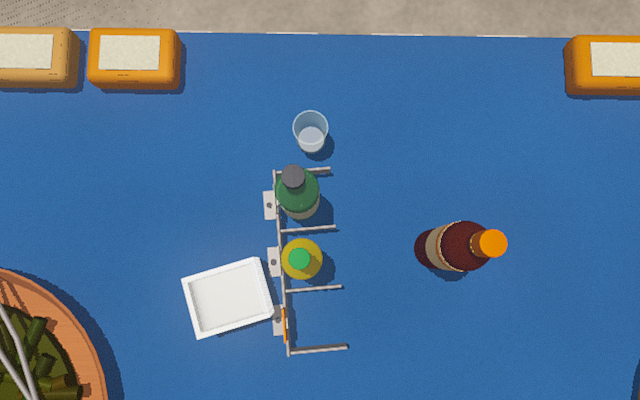

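The top view shows the stand at columns 268–347. The empty amber bay is nearest the robot, between the dividers at rows ~289 and ~350, and the bottle's base is near (430,247). I'll enlarge it.

```bash
cat > h.py <<'E'
import numpy as np, cv2
from scipy.spatial.transform import Rotation as R
from cell import bot
def cam(n):
    c=bot.camera_info(n); q=c["orientation"]; return c["eye"],R.from_quat(q,scalar_first=True).as_matrix(),200/np.tan(np.radians(c["vertical_fov"]/2)),c["cx"],c["cy"]
def px2w(n,u,v,z):
    e,M,f,cx,cy=cam(n); d=M@np.array([(u-cx)/f,(v-cy)/f,1]); return e+d*(z-e[2])/d[2]
def w2px(n,p):
    e,M,f,cx,cy=cam(n); c=M.T@(np.array(p)-e); return c[:2]/c[2]*f+[cx,cy]
E
python3 - <<'E'
from h import *
t=cv2.imread("pics/top0.png")
cv2.imwrite("pics/ta.png",cv2.resize(t[150:370,250:370],None,fx=5,fy=5,interpolation=2)[:, :][:1100:2,::2] if 0 else cv2.resize(t[155:365,255:365],(400*1,764))[:600] if 0 else cv2.resize(t[260:365,255:365],None,fx=5.5,fy=5.5,interpolation=cv2.INTER_CUBIC))
cv2.imwrite("pics/tb.png",cv2.resize(t[205:285,400:520],None,fx=6,fy=6,interpolation=cv2.INTER_CUBIC))
s=cv2.imread("pics/scene0.png")
cv2.imwrite("pics/sb.png",cv2.resize(s[80:280,150:290],None,fx=3,fy=3,interpolation=cv2.INTER_CUBIC))
for u,v in((330,170),(335,229),(341,288),(347,349),(276,172),(289,354)): print(u,v,px2w("top",u,v,.04).round(4))
E
```

```text
330 170 [0.6872 0.0776 0.04  ]
335 229 [0.5883 0.0688 0.04  ]
341 288 [0.4923 0.0587 0.04  ]
347 349 [0.396  0.0488 0.04  ]
276 172 [0.6829 0.168  0.04  ]
289 354 [0.388  0.1415 0.04  ]
```

View pics/ta.png

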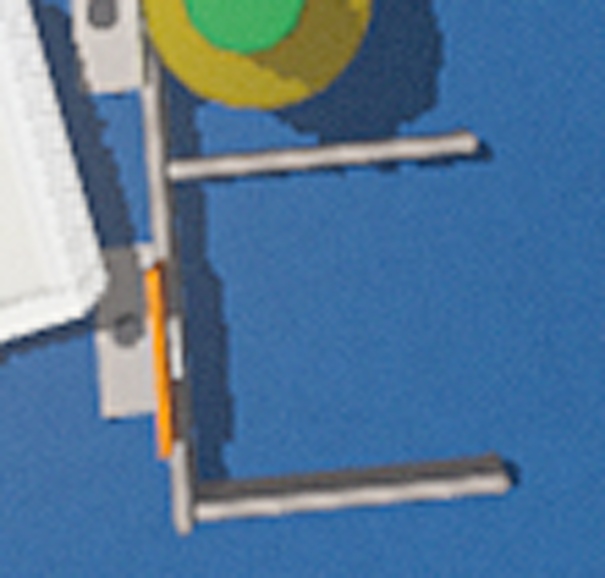

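View pics/tb.png

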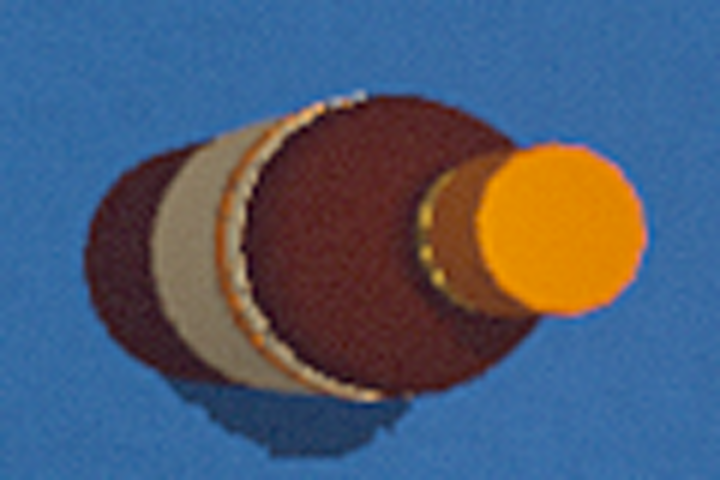

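View pics/sb.png

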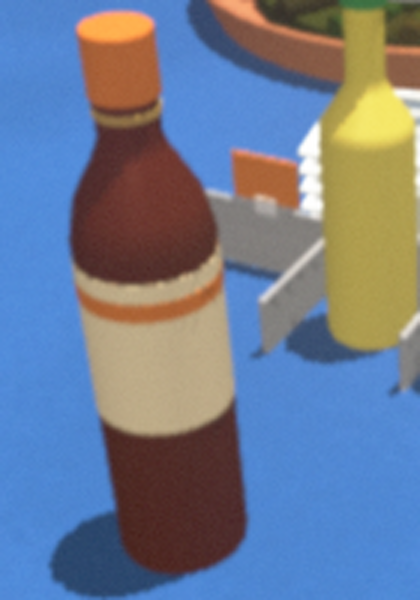

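```bash
python3 - <<'E'
from h import *
from scipy.optimize import least_squares
P=[(-58,147,347.4,347.6),(-58,49,341.4,286),(-58,-49,335,228.8),(-58,-147,330,170.3),(35,147,290.3,353.3),(35,49,285.8,291)]
def res(a):
    c,s=np.cos(a[2]),np.sin(a[2]); o=[]
    for x,y,u,v in P:
        x/=1e3;y/=1e3
        o+=list(w2px("top",(a[0]+c*x-s*y,a[1]+s*x+c*y,.04))-[u,v])
    return o
r=least_squares(res,[.54,.12,1.5]); a=r.x; print(a,np.degrees(a[2]),np.array(r.fun).round(1))
c,s=np.cos(a[2]),np.sin(a[2]); print("tag",a[0]-s*.098,a[1]+c*.098)
print("bottle cap top",px2w("top",493.8,243.3,.29),"scene",px2w("scene",188.7,89.3,.29))
e=px2w("scene",150+183/3,80+572/3,0);print("scene base front edge",e, "scene check")
b=px2w("top",414.3,247,0);print("top base left edge",b)
for n in("top","scene"):
  for z in (0,.09): print(n,z,w2px(n,(*px2w("top",493.8,243.3,.29)[:2],z)))
E
```

```text
[0.53740474 0.1202101  1.67210259] 95.80442154501579 [ 0.3  0.8  0.3  0.6  0.8 -2.1  0.2 -1.7 -0.4  0.9 -1.1  1.2]
tag 0.43990719346034335 0.11029906149395596
bottle cap top [ 0.55745342 -0.10202131  0.29      ] scene [ 0.56324032 -0.10511758  0.29      ]
scene base front edge [ 0.57764256 -0.12670477  0.        ] scene check
top base left edge [ 0.5607133  -0.07030606  0.        ]
top 0 [432.57028634 249.02242464]
top 0.09 [446.51718483 247.71897129]
scene 0 [210.687368   257.20020501]
scene 0.09 [204.47001059 213.08954286]
```

```bash
python3 - <<'E'
from h import *
t=cv2.imread("pics/top0.png"); k=4
o=cv2.resize(t[150:370,250:360],None,fx=k,fy=k,interpolation=cv2.INTER_CUBIC)
a=[.5374,.1202,1.672]; c,s=np.cos(a[2]),np.sin(a[2])
for y in(-147,-49,49,147):
  for zz,col in((.04,(0,0,255)),(0,(0,255,255))):
    q=[((w2px("top",(a[0]+(c*x-s*y)/1e3,a[1]+(s*x+c*y)/1e3,zz))-[250,150]+.5)*k).astype(int).tolist() for x in(-58,35)]
    cv2.line(o,q[0],q[1],col,1)
cv2.imwrite("pics/ov.png",np.hstack([o[:440],o[440:]]))
# bottle
for (n,B) in (("top",(400,200,530,290)),("scene",(150,70,260,280))):
  im=cv2.imread(f"pics/{n}0.png"); k=6 if n=="top" else 2.8
  o=cv2.resize(im[B[1]:B[3],B[0]:B[2]],None,fx=k,fy=k,interpolation=cv2.INTER_CUBIC)
  for z,r in((0,.034),(.09,.034),(.19,.034)):
    q=[(w2px(n,(.559+r*np.cos(w),-.103+r*np.sin(w),z))-[B[0],B[1]]+.5)*k for w in np.linspace(0,6.28,60)]
    cv2.polylines(o,[np.array(q,np.int32)],True,(0,255,0),1)
  cv2.imwrite(f"pics/ovb_{n}.png",o)
E
```

```text
(no output)
```

View pics/ov.png

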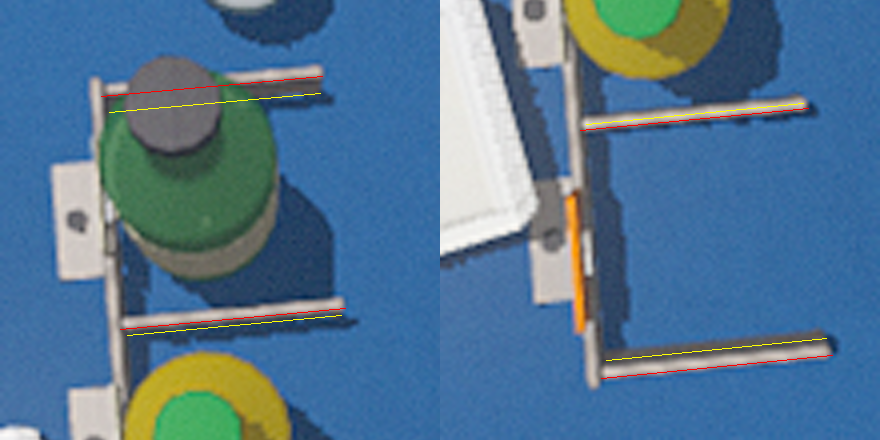

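View pics/ovb_top.png

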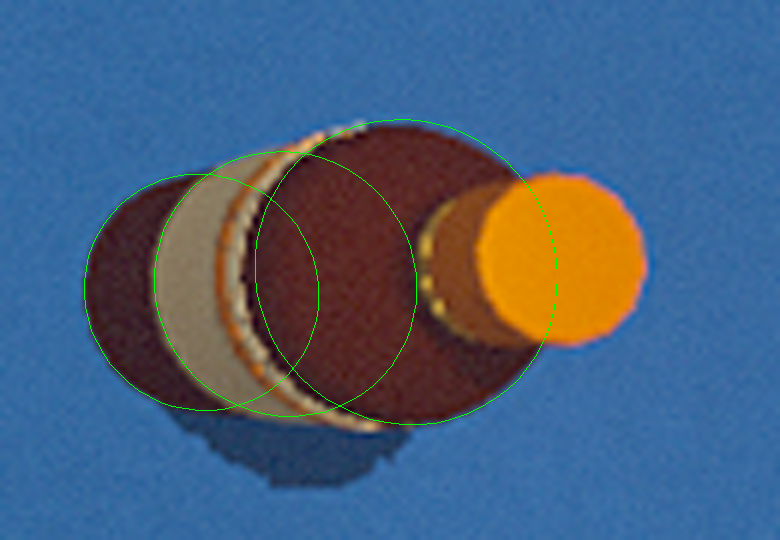

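View pics/ovb_scene.png

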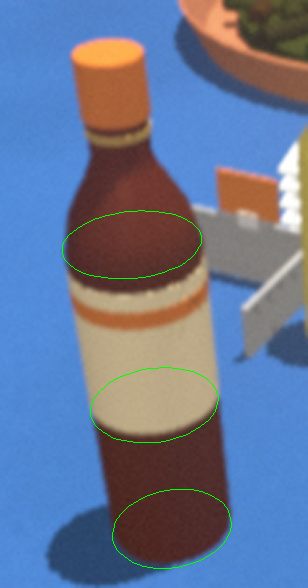

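```bash
cat >> h.py <<'E'
def pose(head,th,flip=1):
    h,t=np.radians([head,th]); f=np.array([np.cos(h),np.sin(h),0]); Z=np.array([0,0,1.])
    z=f*np.sin(t)-Z*np.cos(t); y=flip*np.array([f[1],-f[0],0]); return np.column_stack([np.cross(y,z),y,z]),f
def rows(p,M):
    s=bot.get_state(); C=R.from_quat(s["tool_rot"],scalar_first=True).as_matrix()
    print("shift",(C.T@(np.array(p)-s["tcp_pos"])*1e3).round(1),"turn",np.degrees(R.from_matrix(C.T@M).as_rotvec()).round(1))
E
python3 - <<'E'
from h import *
for fl in(1,-1):
    M,f=pose(115.8,50,fl); b=np.array([.558,-.103,0]); p=b-f*.17; p[2]=.2; print(p,f); rows(p,M)
E
```

```text
[ 0.63198929 -0.25605419  0.2       ] [-0.4352311   0.90031877  0.        ]
shift [ 522.2 -185.7   44.8] turn [ 42.3  36.9 -90.9]
[ 0.63198929 -0.25605419  0.2       ] [-0.4352311   0.90031877  0.        ]
shift [ 522.2 -185.7   44.8] turn [ 35.6 -40.8  76.6]
```

```bash
python3 -m creep '[[522,-186,45,36,-41,77,42],[522,-186,45,36,-41,77,42],[522,-186,45,36,-41,77,42],[522,-186,45,36,-41,77,42],[522,-186,45,36,-41,77,42],[522,-186,45,36,-41,77,42],[522,-186,45,36,-41,77,42],[522,-186,45,36,-41,77,42],[522,-186,45,36,-41,77,42],[522,-186,45,36,-41,77,42],[522,-186,45,36,-41,77,42],[522,-186,45,36,-41,77,42]]'
python3 - <<'E'
from h import *
M,f=pose(115.8,50,-1); b=np.array([.558,-.103,0]); p=b-f*.17; p[2]=.2;rows(p,M); print(bot.get_state()["q"])
E
```

```text
t: 1.1
tcp_pos: [0.5894, -0.2885, 0.2042]
tool_rot: [-0.211, 0.808, -0.436, -0.335]
wrist_force: [1.3, 0.3, -0.8]
opening: 0.0419
shift [  1.6 -53.1   8.2] turn [ 2.8 -3.3  6.2]
[ 0.527501    1.23157703  0.11124099  0.67856135 -0.46582607  1.97188269
 -1.97221546]
```

```bash
python3 -m creep '[[2,-53,8,3,-3,6,42],[2,-53,8,3,-3,6,42],[2,-53,8,3,-3,6,42],[2,-53,8,3,-3,6,42],[2,-53,8,3,-3,6,42]]'
python3 - <<'E'
from h import *
M,f=pose(115.8,50,-1); b=np.array([.558,-.103,0]); p=b-f*.17; p[2]=.2;rows(p,M); print(bot.get_state()["q"])
p[2]=.033; rows(p,M)
E
```

```text
t: 1.52
tcp_pos: [0.6297, -0.2596, 0.201]
tool_rot: [-0.225, 0.771, -0.48, -0.353]
wrist_force: [0.2, -1.7, 1.0]
opening: 0.0421
shift [-0.6 -3.6  2.3] turn [-0.1 -0.5  0.4]
[ 0.5057323   1.30095765  0.09571955  0.53859393 -0.56984861  2.03442935
 -2.17927684]
shift [126.3  -2.4 110.9] turn [-0.1 -0.5  0.4]
```

```bash
python3 -m creep '[[63,-2,55,0,-0.5,0.4,42],[126,-2,111,0,-0.5,0.4,42],[126,-2,111,0,-0.5,0.4,42],[126,-2,111,0,-0.5,0.4,42],[126,-2,111,0,-0.5,0.4,42],[126,-2,111,0,-0.5,0.4,42],[126,-2,111,0,-0.5,0.4,42]]'
python3 - <<'E'
from h import *
M,f=pose(115.8,50,-1); b=np.array([.558,-.103,0]); p=b-f*.17; p[2]=.033;rows(p,M); print(bot.get_state()["q"])
cv2.imwrite("pics/s1.png",bot.get_image("scene"))
E
```

```text
t: 2.1
tcp_pos: [0.6334, -0.256, 0.0362]
tool_rot: [-0.226, 0.769, -0.481, -0.355]
wrist_force: [0.8, -0.1, 1.4]
opening: 0.0421
shift [2.1 1.3 2.5] turn [-0.3 -0.2  0.2]
[ 0.50363875  1.51075281  0.09478762  0.48313633 -0.55817865  1.89850969
 -2.11519268]
```

View pics/s1.png

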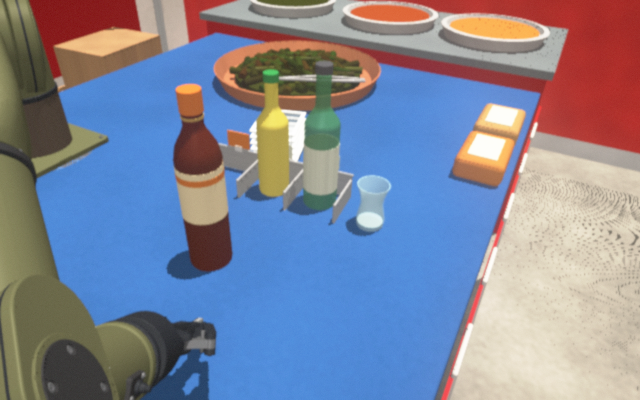

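```bash
python3 - <<'E'
from h import *
M,f=pose(115.8,50,-1); b=np.array([.558,-.103,0])
for d in(.08,.055): p=b-f*d; p[2]=.033;rows(p,M)
E
```

```text
shift [-55.5   2.1  72.4] turn [-0.3 -0.3  0.3]
shift [-71.7   2.2  91.5] turn [-0.3 -0.3  0.3]
```

```bash
python3 -m creep '[[-15,1,20,0,0,0,42],[-30,2,40,0,0,0,42],[-45,2,60,0,0,0,42],[-56,2,72,0,0,0,42],[-56,2,72,0,0,0,42],[-56,2,72,0,0,0,42]]'
python3 - <<'E'
from h import *
M,f=pose(115.8,50,-1); b=np.array([.558,-.103,0])
p=b-f*.06; p[2]=.033;rows(p,M); 
t=bot.get_image("top"); s=bot.get_image("scene")
cv2.imwrite("pics/t2.png",cv2.resize(t[180:400,380:600],(520,520),interpolation=2)); cv2.imwrite("pics/s2.png",cv2.resize(s[150:400,50:350],(720,600),interpolation=2))
E
```

```text
t: 2.65
tcp_pos: [0.5934, -0.1736, 0.0339]
tool_rot: [-0.227, 0.769, -0.481, -0.354]
wrist_force: [-0.2, -0.5, 0.8]
opening: 0.0418
shift [-11.6   1.2  15.1] turn [-0.3 -0.3  0.3]
```

View pics/t2.png

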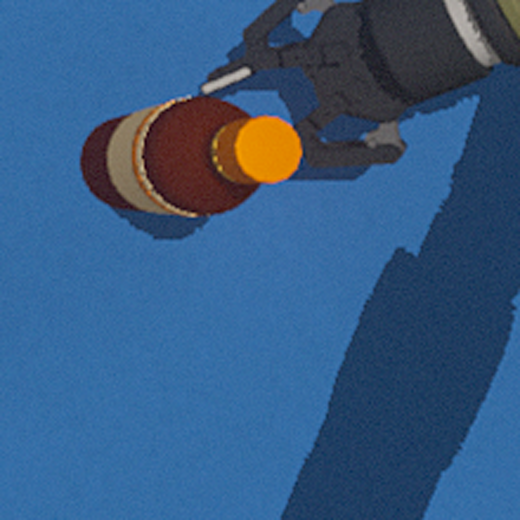

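View pics/s2.png

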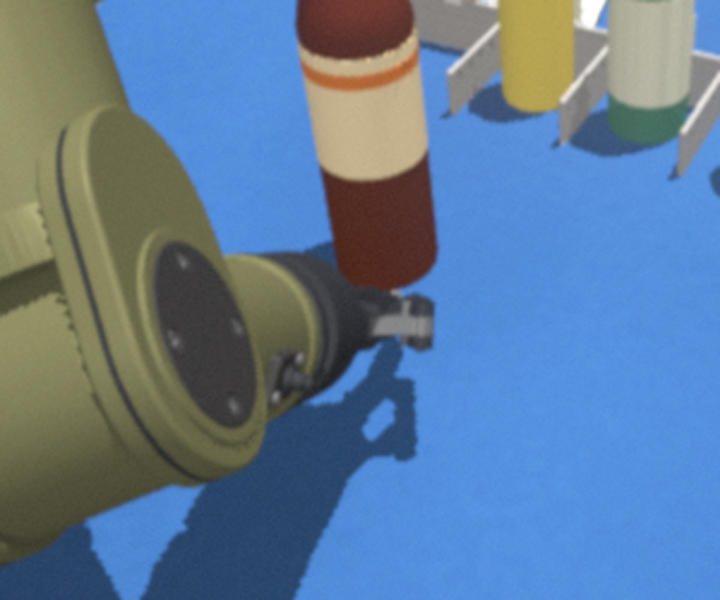

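```bash
python3 -m creep '[[-3,0,4,0,0,0,42],[-6,1,8,0,0,0,42],[-9,1,12,0,0,0,42],[-12,1,15,0,0,0,42],[-14,1,17,0,0,0,42],[-16,1,19,0,0,0,42],[-16,1,19,0,0,0,42]]'
python3 - <<'E'
from h import *
M,f=pose(115.8,50,-1); b=np.array([.558,-.103,0])
print(b-bot.get_state()["tcp_pos"],f)
p=b-f*.044; p[2]=.033;rows(p,M); 
t=bot.get_image("top")
cv2.imwrite("pics/t3.png",cv2.resize(t[180:300,400:550],(750,600),interpolation=2))
E
```

```text
t: 3.33
tcp_pos: [0.5792, -0.1505, 0.0296]
tool_rot: [-0.226, 0.768, -0.481, -0.358]
wrist_force: [-0.0, 0.2, 0.2]
opening: 0.0419
[-0.02124122  0.04745079 -0.0295692 ] [-0.4352311   0.90031877  0.        ]
shift [-7.7 -1.5  3.9] turn [-0.1  0.1  0.1]
```

View pics/t3.png

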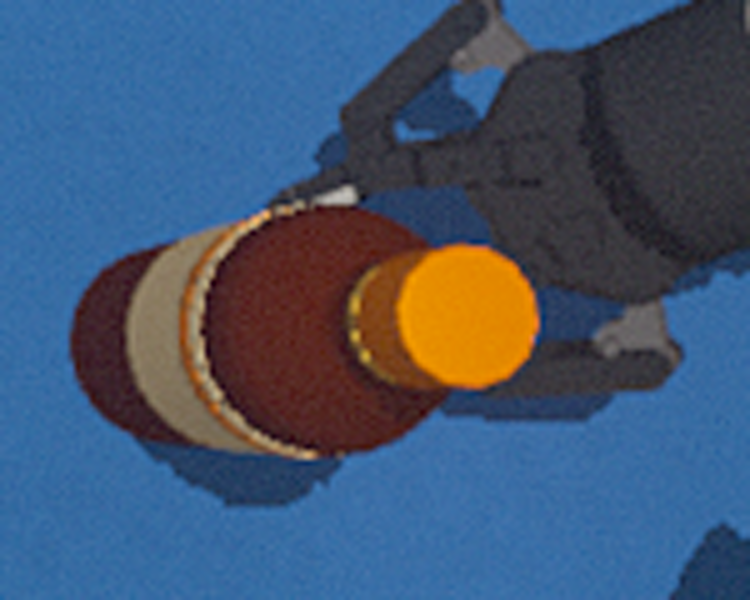

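```bash
python3 -m creep '[[-2,0,1,0,0,0,42],[-4,-1,2,0,0,0,42],[-6,-1,3,0,0,0,42],[-8,-1,4,0,0,0,42],[-9,-1,5,0,0,0,42],[-10,-1,6,0,0,0,42],[-10,-1,6,0,0,0,42]]'
python3 - <<'E'
from h import *
M,f=pose(115.8,50,-1); b=np.array([.558,-.103,0])
print(b-bot.get_state()["tcp_pos"])
p=b-f*.04; p[2]=.033;rows(p,M); 
t=bot.get_image("top")
cv2.imwrite("pics/t4.png",cv2.resize(t[180:300,400:550],(750,600),interpolation=2))
E
```

```text
t: 3.97
tcp_pos: [0.5755, -0.1407, 0.0333]
tool_rot: [-0.226, 0.768, -0.481, -0.357]
wrist_force: [0.3, -0.4, 0.9]
opening: 0.0425
[-0.01745964  0.03768554 -0.03332914]
shift [-0.7 -0.7  1.4] turn [-0.2  0.   0.1]
```

View pics/t4.png

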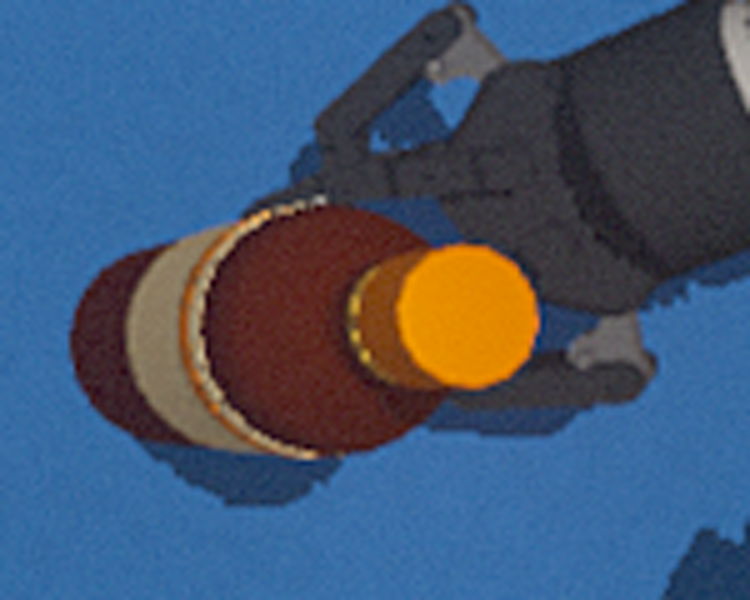

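```bash
python3 -m creep '[[-1,0,2,0,0,0,42],[-2,0,3,0,0,0,42],[-3,0,4,0,0,0,42],[-4,0,6,0,0,0,42],[-5,0,7,0,0,0,42],[-6,0,8,0,0,0,42],[-6,0,8,0,0,0,42]]'
python3 - <<'E'
from h import *
M,f=pose(115.8,50,-1); b=np.array([.558,-.103,0])
d=b-bot.get_state()["tcp_pos"];print(d@f,d[:2]@[f[1],-f[0]])
rows(bot.get_state()["tcp_pos"]*[1,1,0]+[0,0,.033],M); 
t=bot.get_image("top"); s=bot.get_image("scene")
cv2.imwrite("pics/t5.png",np.hstack([cv2.resize(t[190:290,400:530],(390,300),interpolation=2),cv2.resize(s[200:300,150:280],(390,300),interpolation=2)]))
E
```

```text
t: 4.6
tcp_pos: [0.5722, -0.133, 0.0328]
tool_rot: [-0.226, 0.768, -0.482, -0.355]
wrist_force: [3.4, -4.4, 0.4]
opening: 0.0418
0.033169404729924724 0.0002476652530449833
shift [-0.2 -0.  -0.2] turn [-0.3 -0.2  0.1]
```

View pics/t5.png

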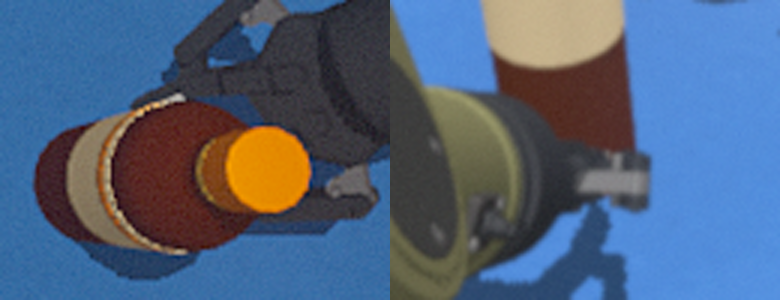

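```bash
cat >> h.py <<'E'
def bott(im=None,box=None):
    im=bot.get_image("top") if im is None else im
    h=cv2.cvtColor(im,cv2.COLOR_BGR2HSV); m=cv2.inRange(h,(10,200,200),(20,255,255))
    n,l,st,c=cv2.connectedComponentsWithStats(m)
    for i in range(1,n):
        if 250<st[i,4]<1500 and st[i,0]>200: print("blob",st[i],c[i].round(1),px2w("top",*c[i],.29)[:2].round(4))
    return im
E
python3 - <<'E'
from h import *
bott(cv2.imread("pics/top0.png")); bott()
M,f=pose(115.8,50,-1); rows([.4685,-.0244,.033],M)
E
```

```text
blob [ 576   36   64   48 1163] [599.9  59.1] [ 0.7784 -0.2383]
blob [480 229  27  28 578] [492.8 242.8] [ 0.558  -0.1009]
blob [ 576   35   64   50 1239] [599.4  59.7] [ 0.7776 -0.2377]
blob [475 233  28  28 596] [488.8 246.1] [ 0.5543 -0.0962]
shift [-92.5  46.4 108.8] turn [-0.3 -0.2  0.1]
```

```bash
python3 -m creep '[[-2,1,3,0,0,0,42],[-5,2,6,0,0,0,42],[-8,4,9,0,0,0,42],[-11,5,12,0,0,0,42],[-14,7,16,0,0,0,42],[-17,8,19,0,0,0,42],[-20,10,23,0,0,0,42],[-23,11,27,0,0,0,42],[-26,13,31,0,0,0,42],[-29,14,34,0,0,0,42],[-31,15,36,0,0,0,42],[-31,15,36,0,0,0,42]]'
python3 - <<'E'
from h import *
im=bott(); M,f=pose(115.8,50,-1); rows([.4685,-.0244,.033],M); cv2.imwrite("pics/t6.png",im);cv2.imwrite("pics/s6.png",bot.get_image("scene")); print(bot.get_state()["q"].round(2))
E
```

```text
t: 5.75
tcp_pos: [0.5363, -0.0947, 0.0334]
tool_rot: [-0.226, 0.768, -0.481, -0.358]
wrist_force: [3.0, -1.7, -2.5]
opening: 0.0422
blob [ 576   36   64   49 1237] [599.5  59.8] [ 0.7775 -0.2377]
blob [442 265  28  28 612] [455.2 278.8] [ 0.5174 -0.0569]
shift [-59.5  30.5  71.5] turn [-0.1  0.1  0.1]
[ 0.37  1.24  0.04  1.35 -0.59  1.34 -1.91]
```

View pics/s6.png

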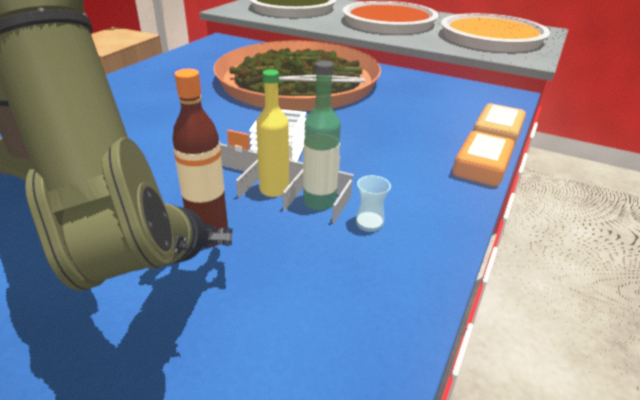

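View pics/t6.png

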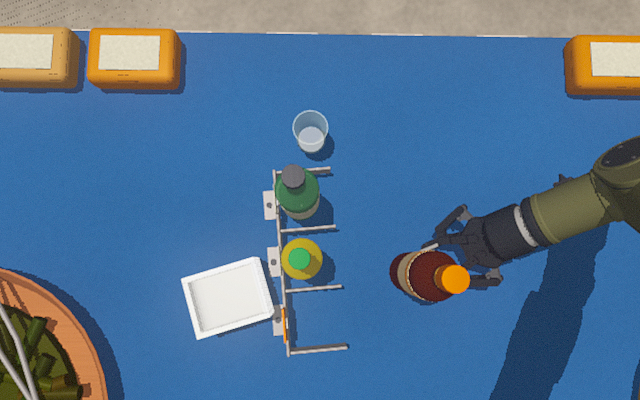

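The fork (two fingertips) cradles the bottle, and the arm stays clear on the right. Next is another 50 mm in the same direction.

```bash
python3 -m creep '[[-2,1,3,0,0,0,42],[-5,2,6,0,0,0,42],[-8,4,9,0,0,0,42],[-11,5,13,0,0,0,42],[-14,7,16,0,0,0,42],[-17,9,20,0,0,0,42],[-20,10,24,0,0,0,42],[-23,12,27,0,0,0,42],[-26,13,31,0,0,0,42],[-29,15,35,0,0,0,42],[-32,16,38,0,0,0,42],[-34,17,41,0,0,0,42]]'
python3 - <<'E'
from h import *
im=bott(); M,f=pose(115.8,50,-1); rows([.4685,-.0244,.033],M);  print(bot.get_state()["q"].round(2))
E
```

```text
t: 6.85
tcp_pos: [0.4982, -0.0546, 0.0331]
tool_rot: [-0.226, 0.768, -0.481, -0.358]
wrist_force: [2.0, -2.9, -0.9]
opening: 0.0426
blob [ 576   35   64   50 1243] [599.4  59.8] [ 0.7775 -0.2376]
blob [408 298  28  29 625] [421.1 312.4] [ 0.4802 -0.0178]
shift [-25.   13.4  30.3] turn [-0.1  0.1  0.1]
[ 0.35  1.19  0.02  1.54 -0.62  1.2  -1.86]
```

```bash
python3 -m creep '[[-2,1,3,0,0,0,42],[-5,2,6,0,0,0,42],[-8,4,9,0,0,0,42],[-11,5,13,0,0,0,42],[-14,7,16,0,0,0,42],[-17,9,20,0,0,0,42],[-20,10,24,0,0,0,42],[-23,12,27,0,0,0,42],[-24,12,28,0,0,0,42],[-24,12,28,0,0,0,42]]'
python3 - <<'E'
from h import *
im=bott();cv2.imwrite("pics/t7.png",im[140:390,230:550].repeat(2,0).repeat(2,1)); M,f=pose(115.8,50,-1);rows(bot.get_state()["tcp_pos"],M)
E
```

```text
t: 7.73
tcp_pos: [0.4711, -0.0264, 0.0334]
tool_rot: [-0.226, 0.768, -0.481, -0.358]
wrist_force: [2.1, -1.6, -1.8]
opening: 0.0418
blob [ 576   35   64   51 1253] [599.5  59.9] [ 0.7773 -0.2377]
blob [382 324  29  29 640] [396.  337.8] [0.4527 0.0106]
shift [0. 0. 0.] turn [-0.1  0.1  0.1]
```

View pics/t7.png

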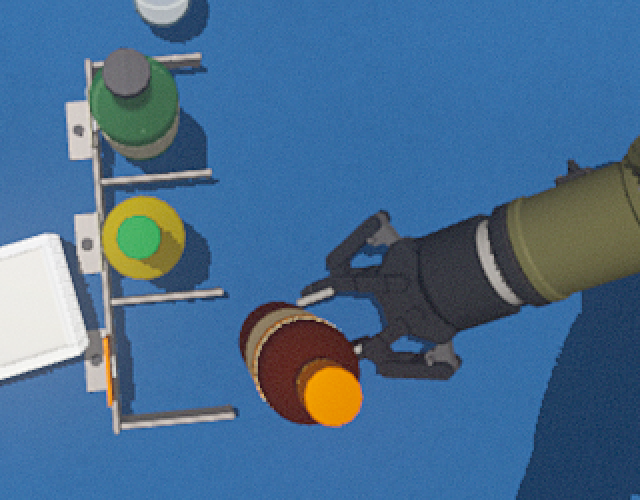

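```bash
python3 - <<'E'
from h import *
M,f=pose(97,50,-1);p=np.array([.445,.0655,.033])-f*.0398; rows(p,M)
e=bot.get_state()["tcp_pos"]
for k in(.25,.5,.75):
  M,f=pose(115.8-18.8*k,50,-1); b=np.array([.4527,.0091,.0])*(1-k)+k*np.array([.445,.0655,0]); p=b-f*.0398;p[2]=.033; rows(p,M)
E
```

```text
shift [-36.   -3.7  43.6] turn [14.3  0.1 12.2]
shift [-8.7 -0.1 10.9] turn [3.5 0.1 3.1]
shift [-17.6  -1.2  21.6] turn [7.1 0.1 6.1]
shift [-26.7  -2.4  32.5] turn [10.7  0.1  9.1]
```

```bash
python3 -m creep '[[-3,0,4,1,0,1,42],[-6,0,7,2.4,0,2,42],[-9,0,11,3.6,0,3,42],[-12,-0.5,15,4.8,0,4,42],[-15,-1,18,6,0,5,42],[-18,-1,22,7.1,0,6,42],[-21,-1.5,25,8.3,0,7,42],[-24,-2,29,9.5,0,8,42],[-27,-2.5,33,10.7,0,9,42],[-30,-3,36,12,0,10,42],[-33,-3.5,40,13.2,0,11,42],[-36,-4,43.5,14.3,0,12,42]]'
python3 - <<'E'
from h import *
im=bott();cv2.imwrite("pics/t8.png",im[140:390,230:550].repeat(2,0).repeat(2,1)); M,f=pose(97,50,-1);rows(bot.get_state()["tcp_pos"],M);cv2.imwrite("pics/s8.png",bot.get_image("scene"))
E
```

```text
t: 8.78
tcp_pos: [0.4501, 0.0247, 0.0329]
tool_rot: [-0.281, 0.679, -0.601, -0.316]
wrist_force: [-0.3, -4.9, 2.8]
opening: 0.042
blob [ 576   36   64   49 1224] [599.4  59.7] [ 0.7777 -0.2376]
blob [333 331  29  29 653] [347.3 345.1] [0.4446 0.0644]
shift [0. 0. 0.] turn [-0.1  0.1 -0.1]
```

View pics/t8.png

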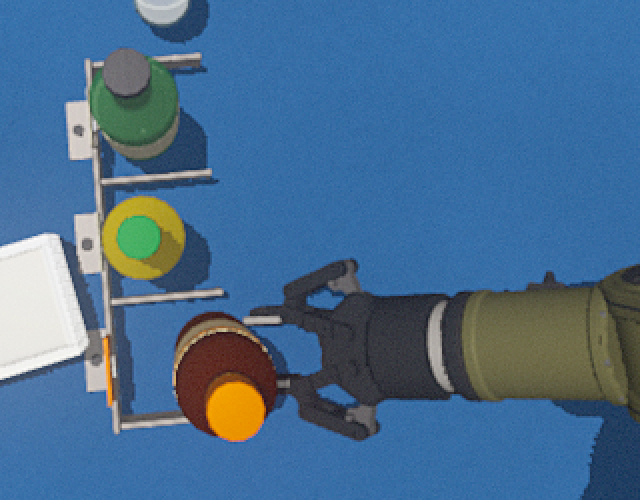

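View pics/s8.png

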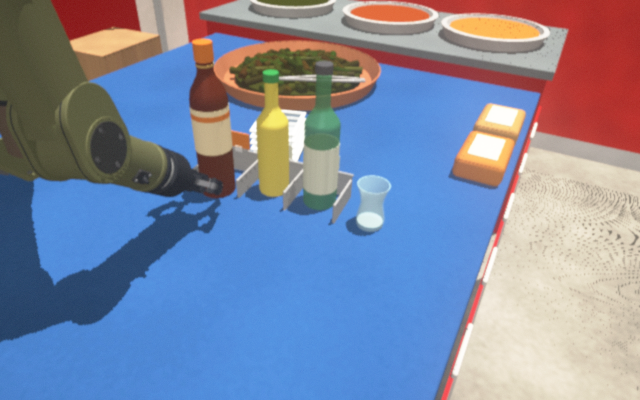

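```bash
python3 - <<'E'
from h import *
M,f=pose(97,50,-1);p=bot.get_state()["tcp_pos"]
rows(p+np.array([-.101,.995,0])*.036,M); rows(p+np.array([-.101,.995,0])*.012,M)
E
```

```text
shift [-23.1  -0.7  27.6] turn [-0.   0.2  0. ]
shift [-7.7 -0.2  9.2] turn [-0.   0.2  0. ]
```

```bash
python3 -m creep '[[-2,0,2,0,0,0,42],[-4,0,5,0,0,0,42],[-6,0,7,0,0,0,42],[-8,0,10,0,0,0,42],[-10,0,12,0,0,0,42],[-12,0,14,0,0,0,42],[-14,0,17,0,0,0,42],[-16,-0.5,19,0,0,0,42],[-18,-0.5,22,0,0,0,42],[-20,-0.5,24,0,0,0,42],[-22,-0.5,26,0,0,0,42],[-23,-0.7,27.6,0,0,0,42]]'
python3 - <<'E'
from h import *
im=bott();cv2.imwrite("pics/t9.png",im[140:390,230:550].repeat(2,0).repeat(2,1)); cv2.imwrite("pics/s9.png",cv2.resize(bot.get_image("scene")[20:240,120:400],None,fx=2.5,fy=2.5))
M,f=pose(97,50,-1);p=bot.get_state()["tcp_pos"];p[2]=.033
rows(p+np.array([-.101,.995,0])*.012,M)
E
```

```text
t: 9.88
tcp_pos: [0.4475, 0.0608, 0.0328]
tool_rot: [-0.281, 0.68, -0.6, -0.316]
wrist_force: [-0.5, -6.5, 2.7]
opening: 0.042
blob [ 576   36   64   49 1237] [599.4  59.8] [ 0.7775 -0.2376]
blob [301 333  29  30 654] [314.6 347.5] [0.442  0.1003]
shift [-7.8 -0.3  9.1] turn [-0.   0.1  0.2]
```

View pics/t9.png

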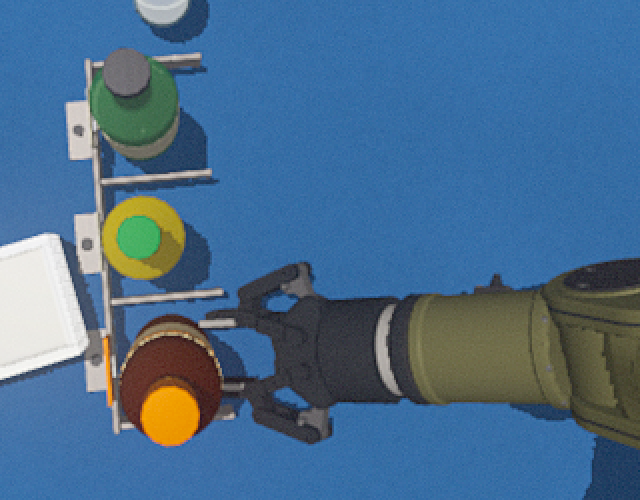

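View pics/s9.png

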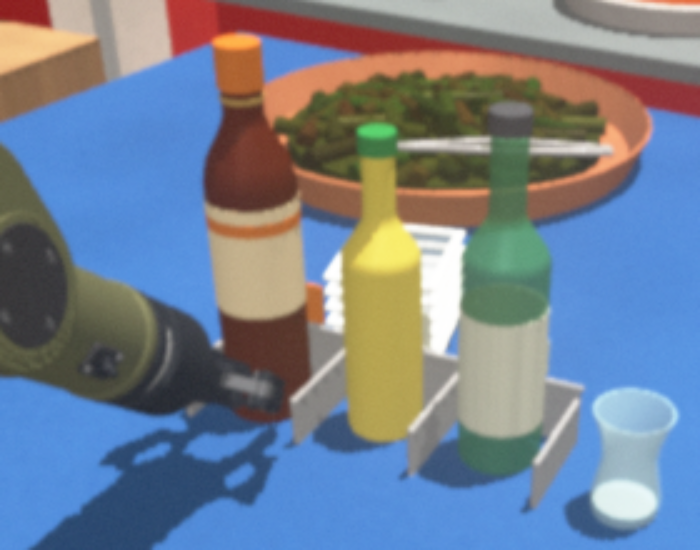

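```bash
python3 -m creep '[[-1,0,1,0,0,0,42],[-2,0,2,0,0,0,42],[-3,0,3.5,0,0,0,42],[-4,0,4.5,0,0,0,42],[-5,0,6,0,0,0,42],[-5,0,6,0,0,0,42]]'
python3 - <<'E'
from h import *
bott()
E
python3 -m creep '[[-0.6,0,0.8,0,0,0,42],[-1.3,0,1.5,0,0,0,42],[-1.3,0,1.5,0,0,0,42]]'
python3 - <<'E'
from h import *
bott()
E
```

```text
t: 10.48
tcp_pos: [0.4465, 0.0686, 0.0328]
tool_rot: [-0.281, 0.68, -0.599, -0.316]
wrist_force: [1.2, -5.9, 1.8]
opening: 0.0421
blob [ 576   36   64   50 1240] [599.5  59.8] [ 0.7775 -0.2377]
blob [293 334  29  29 655] [307.4 348.2] [0.4412 0.1083]
t: 10.78
tcp_pos: [0.4463, 0.0704, 0.0328]
tool_rot: [-0.281, 0.679, -0.6, -0.316]
wrist_force: [0.8, -5.9, 3.0]
opening: 0.0421
blob [ 576   35   64   50 1239] [599.3  59.7] [ 0.7776 -0.2375]
blob [292 334  29  29 657] [305.8 348.3] [0.441 0.11 ]
```

```bash
python3 -m creep '[[-0.3,0,0.4,0,0,0,42],[-0.6,0,0.8,0,0,0,42],[-0.6,0,0.8,0,0,0,42]]'; python3 -m creep '[[-0.3,0,0.4,0,0,0,42],[-0.6,0,0.8,0,0,0,42],[-0.6,0,0.8,0,0,0,42]]'
python3 - <<'E'
from h import *
im=bott();cv2.imwrite("pics/t10.png",cv2.resize(im[270:370,250:370],None,fx=5,fy=5,interpolation=2))
E
```

```text
t: 11.08
tcp_pos: [0.4463, 0.0712, 0.0328]
tool_rot: [-0.281, 0.679, -0.6, -0.316]
wrist_force: [0.9, -6.1, 2.7]
opening: 0.0418
t: 11.33
tcp_pos: [0.4462, 0.0722, 0.0327]
tool_rot: [-0.281, 0.679, -0.6, -0.316]
wrist_force: [1.1, -7.0, 4.1]
opening: 0.0419
blob [ 576   36   64   49 1230] [599.4  59.7] [ 0.7776 -0.2376]
blob [290 334  29  30 656] [304.3 348.5] [0.4408 0.1116]
```

View pics/t10.png

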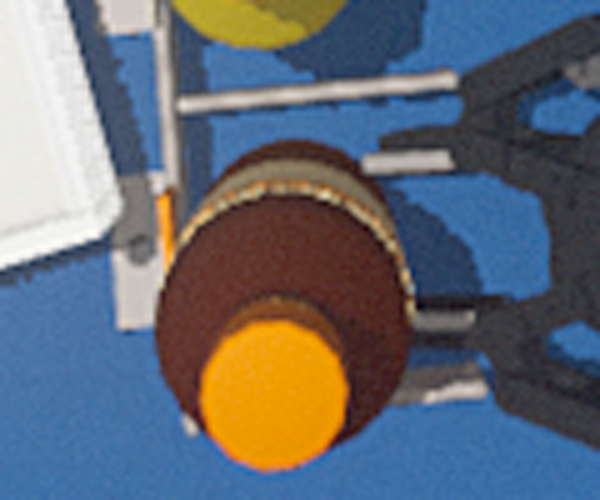

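```bash
for i in 1; do :; done; python3 -m creep '[[-0.3,0,0.4,0,0,0,42],[-0.6,0,0.8,0,0,0,42],[-0.6,0,0.8,0,0,0,42]]'; python3 -m creep '[[-0.3,0,0.4,0,0,0,42],[-0.6,0,0.8,0,0,0,42],[-0.6,0,0.8,0,0,0,42]]'
python3 - <<'E'
from h import *
bott()
E
```

```text
t: 11.63
tcp_pos: [0.4461, 0.0729, 0.0326]
tool_rot: [-0.281, 0.679, -0.6, -0.316]
wrist_force: [0.3, -8.4, 3.8]
opening: 0.0422
t: 11.88
tcp_pos: [0.4462, 0.0732, 0.0324]
tool_rot: [-0.281, 0.679, -0.6, -0.315]
wrist_force: [1.1, -11.2, 6.6]
opening: 0.042
blob [ 576   36   64   49 1240] [599.4  59.8] [ 0.7775 -0.2375]
blob [290 334  29  30 657] [303.7 348.6] [0.4408 0.1123]
```

```bash
python3 -m creep '[[1,0,-1.2,0,0,0,42],[2,0,-2.4,0,0,0,42],[3,0,-4,0,0,0,42],[5,0,-6,0,0,0,42],[8,0.2,-10,0,0,0,42],[13,0.4,-16,0,0,0,42],[20,0.6,-24,0,0,0,42],[30,0.9,-36,0,0,0,42],[42,1.2,-50,0,0,0,42],[54,1.6,-64,0,0,0,42],[64,2,-77,0,0,0,42],[64,2,-77,0,0,0,42]]'
python3 - <<'E'
from h import *
im=bott();cv2.imwrite("pics/t11.png",im[100:390,180:560].repeat(2,0).repeat(2,1)); cv2.imwrite("pics/s11.png",cv2.resize(bot.get_image("scene")[20:240,120:400],None,fx=2.5,fy=2.5))
E
```

```text
t: 12.93
tcp_pos: [0.4566, -0.0301, 0.0317]
tool_rot: [-0.28, 0.679, -0.602, -0.314]
wrist_force: [0.1, -0.7, -0.4]
opening: 0.0419
blob [ 576   36   64   49 1228] [599.6  59.7] [ 0.7776 -0.2379]
blob [290 334  29  30 661] [303.7 348.6] [0.4407 0.1123]
```

View pics/t11.png

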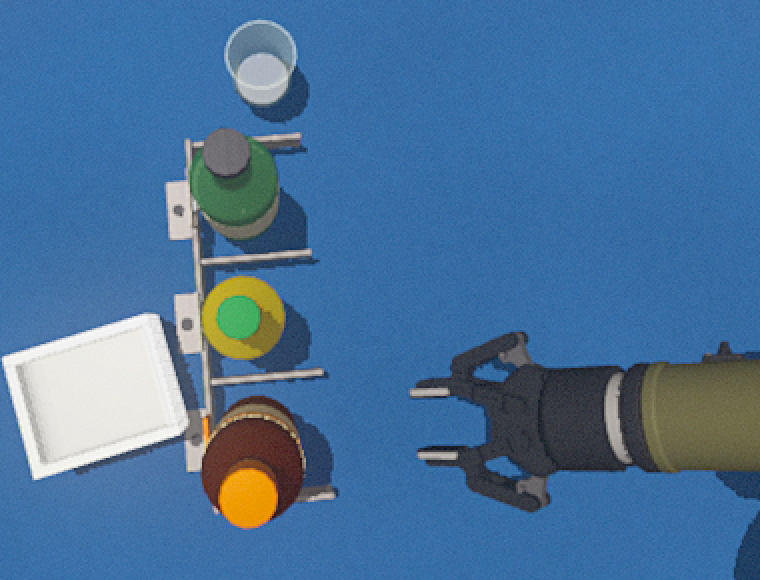

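View pics/s11.png

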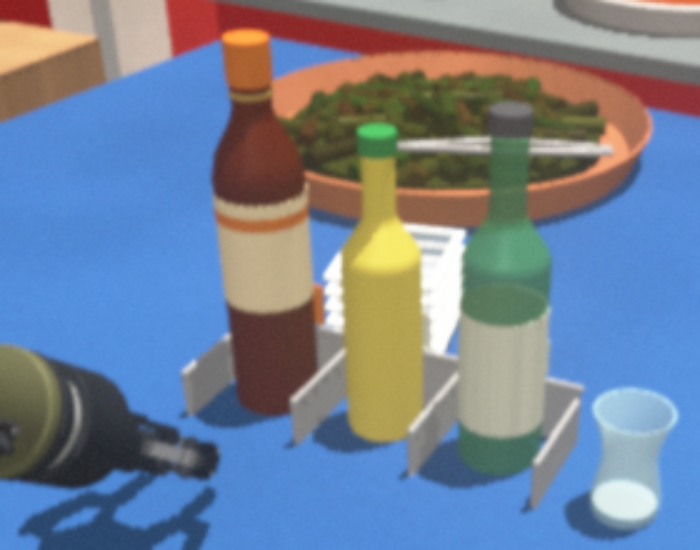

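The bottle stands upright and centred against the back plate, and it did not move when the fingers withdrew. The other objects are unchanged and the gripper is clear, so I'm handing in.

```bash
python3 -c "
from cell import bot
print(bot.sign_off())"
```

```text
the job is handed in; nothing more can be done
None
```

The brown bottle now stands upright in the amber-card bay, against the back plate. I handed the job in at about 13 s; no verdict was reported.

**What I did:** I leaned the open fingers 50° into the push and cradled the bottle with the fingertips about 30 mm up. I slid it diagonally until it lined up with the bay, turned the fingers about it, then slid it straight in.

**Contact with the back plate:** Wrist force was about 4–7 N while sliding. It rose to about 13 N as forward travel nearly stopped, which I took as the plate, and then I withdrew.

**Last checks:**
- **Bottle:** the cap centre read (0.441, 0.112) m, against my estimate of (0.4405, 0.110) m for the bay centre. The reading was the same before and after I withdrew.
- **Gripper:** it ended about 100 mm clear of the bottle, with wrist force near zero.
- **Other items:** the other bottles, the glass and the boxes look unmoved in both pictures. I judged this by eye and did not measure it.

**Disagreements:** Early on, the two cameras differed by about 6 mm on the bottle's position. The automatic cap reading also sits about 2 mm further along y than my hand-read value.

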